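# Mirror the tool set for the left-handed bench

### The job

A left-handed colleague wants the tool set laid out as a mirror image: move the four hand tools from the black holders of the old rail to the empty wooden rack with steel saddles, in reverse order, so that the leftmost tool on the rail ends in the rightmost place of the rack, and so on. Lay each tool home in its own place, handle towards the robot in the V and blade on the bar, as straight and about as far along as it lay in its old holder. Leave the blue oil can and the small bin beyond the racks alone.

Things in the scene. Friction and masses are not known exactly. Their poses are not given: they have to be found in the camera images.
- rail: Old tool rail, fixed: aluminium base 190 (x) by 310 (y) by 6 thick, with four black plastic holders in a row at y = +117, +39, -39, -117. Origin: centre of underside, on the bench; x away from robot, y to its left.
- rack: New rack, fixed, empty: wooden board 190 (x) by 310 by 8. Places at y = +117, +39, -39, -117, each a steel V saddle for the handle at x = -60 (12 thick; V bottom 27 high, rims 49 high, 52 apart), blade rest at x = +75 (top 42 high; cheeks 48 apart rise 10 more). A tool is home level at x = 0, z = 45, tip to +x. Origin: centre of underside, on the bench; x away from robot, y to its left.
- file: Flat file: light wooden handle, 28 diameter, 24 at the grip; flat dark steel blade 22 wide, 5 thick, tip at x = +150; about 0.17 kg. Origin: on the tool's axis at the front of the handle, the place to grip; x to the tip. Round handle from x = -85 to +33, its last 14 a brass ferrule 21 diameter.
- screwdriver: Screwdriver: brown wooden handle, 28 diameter, 22 at the grip; round steel shank 8 diameter, tip at x = +136; about 0.11 kg. Origin: on the tool's axis at the front of the handle, the place to grip; x to the tip. Round handle from x = -85 to +33, its last 14 a brass ferrule 21 diameter.
- chisel: Wood chisel: straight light wooden handle 28 diameter, steel cap at its back end; short broad bright blade 28 wide, 4 thick, tip at x = +118; about 0.14 kg. Origin: on the tool's axis at the front of the handle, the place to grip; x to the tip. Round handle from x = -85 to +33, its last 14 a brass ferrule 21 diameter.
- awl: Awl, the shortest tool: dark wooden pear-shaped handle, 29 diameter at the back, 22 at the grip; steel spike 6 diameter, point at x = +102; about 0.07 kg. Origin: on the tool's axis at the front of the handle, the place to grip; x to the tip. Round handle from x = -85 to +33, its last 14 a brass ferrule 21 diameter.
- holder_file: Black plastic holder on the old rail in which the file lies at the start; fixed; all four look alike. V saddle for the handle at x = -60 (12 thick; V bottom 27 high, rims 49 high, 52 apart), blade rest at x = +75 (top 42 high; cheeks 48 apart rise 10 more). Origin: on the bench, 45 below the file's origin at the start; axes parallel to the rail's.
- holder_screwdriver: Black plastic holder on the old rail in which the screwdriver lies at the start; fixed; all four look alike. V saddle for the handle at x = -60 (12 thick; V bottom 27 high, rims 49 high, 52 apart), blade rest at x = +75 (top 42 high; cheeks 48 apart rise 10 more). Origin: on the bench, 45 below the screwdriver's origin at the start; axes parallel to the rail's.
- holder_chisel: Black plastic holder on the old rail in which the chisel lies at the start; fixed; all four look alike. V saddle for the handle at x = -60 (12 thick; V bottom 27 high, rims 49 high, 52 apart), blade rest at x = +75 (top 42 high; cheeks 48 apart rise 10 more). Origin: on the bench, 45 below the chisel's origin at the start; axes parallel to the rail's.
- holder_awl: Black plastic holder on the old rail in which the awl lies at the start; fixed; all four look alike. V saddle for the handle at x = -60 (12 thick; V bottom 27 high, rims 49 high, 52 apart), blade rest at x = +75 (top 42 high; cheeks 48 apart rise 10 more). Origin: on the bench, 45 below the awl's origin at the start; axes parallel to the rail's.
- rack_bar (a point): Middle of the top of the new rack's steel blade bar: at x = +75, y = 0, 42 above the bench in the rack's frame; all tool tips point past this bar.
- oilcan: Bystander: blue can, 60 diameter, 120 tall, standing beyond the racks. Origin: centre of its underside.
- partsbin: Bystander: small empty grey steel bin, 80 by 110 by 50 tall, beyond the racks. Origin: centre of its underside.
Mind the look-alikes: they are no part of the job. Leave any pink look-alike of the awl alone.

How it is judged:
By the outcome, as a careful person would: the job done as asked, in the order asked, and still so for the second after the job is handed in, with the robot touching nothing.
It also fails if it takes over 122 s, if anything falls off the work surface, if the arm or the gripper's body presses on something with over 40 N, if the wrist force passes 120 N, or if a joint passes its speed limit or range.

### The arm

A 6-joint arm with a two-finger parallel gripper is mounted at the origin on the work surface. World frame = base frame: x ahead of the robot, y to its left, z up, the work surface at z = 0. Lengths are in m, angles in rad, forces in N, time in s.
With the tool pointing down it reaches from about 0.4 to 0.825 m from the base axis. Payload 7 kg.
Tool frame: the origin (TCP) lies between the finger pads, 19 mm behind the fingertips; this is the grasp point; z points along the fingers, y is the line along which they close (so a half turn about z gives the same grasp; the last joint's range is limited). The gripper opens to 88 mm and grips with 3 to 60 N. Pads are 19 mm wide; open, the fingers measure 130 mm over their backs; the gripper's body (78 mm by 193 mm) begins 47 mm behind the grasp point.
Start: joints at [1.629, 0.359, 0.012, 0, -1.224, -0.288], TCP at [0.154, 0.657, 0.245] pointing down, gripper open.
Joint ranges: [-3.07, 3.07], [-1.43, 2.12], [-1.02, 1.25], [-3.03, 1.67], [-3.05, -0], [-3.03, 3.03]. Speed limits (rad/s): [2.39, 2.39, 3.01, 3.14, 3.14, 3.14].

### API

Orientations are given as a rotation vector (axis times angle).
In Python, from cell import r, hand, planner, cams gives the robot as it stands. Calls block until the motion is done:
- r.goto(position, orientation): joint-space move of the TCP to a pose.
- r.move_straight(position, frame=None, velocity=0.15, contact_N=None): straight line of the TCP; frame=None keeps the orientation; velocity is the mean speed in m/s. With contact_N (N) it stops when the force on the tool has changed by that much, and returns True; else False.
- r.set_joints(angles): joint-space move.
- hand.grip(opening, f_grip=None): finger opening in m; f_grip is the grip in N (None keeps the last); returns when the fingers have stopped.
- r.dwell(seconds).
- planner.inverse_kinematics(position, orientation): joint angles nearest the present ones, or None.
- r.read_state(): the state.
- cams.grab_frame(name): name is "scene" or "top" or "wrist"; returns the picture (384x512x3 uint8, red, green, blue); there is no depth.
- cams.camera_model(name): a dict with "fx", "fy", "cx", "cy" (pixels), "k1" (the pictures are not rectified: a ray, as slopes to the right and down, at radius r is drawn at 1 + k1 r^2 times it, then the intrinsics apply), "T" (4x4, takes a point from camera to world coordinates). Camera axes: x right, y up, looking along -z (the intrinsics and any distortion apply to the point x, -y, -z); pixel columns grow to the right and rows downward; lengths in m; the calibration is good to about 2 mm. A picture is of the moment at which its call begins: read the wrist's pose just before it. camera_model takes no time and is no camera call; for the wrist camera it gives the pose at the moment of the call.
A pose or a line that the arm cannot do raises r.MotionError and nothing moves.
- r.finish_job(): hands the job in; it is judged then, once.
Trained networks look in the newest picture that a camera, given by its name, has taken for a name from the list of things; names that differ only in an ending like _2 or _b are one class to them, and where a whole thing is asked for, a point or a joint stands for the part that bears it (a point fixed in the world has none). Each returns a list of dicts, best first, with "conf" (0 to 1); they miss things now and then, are a little off and sometimes report something else, mostly with a low value. They report only what shows in the picture. A call takes as long as a camera call. They do not tell look-alikes from the thing itself.
- cams.boxes_of(camera, thing): "point" ([row, column] in pixels, amid what is visible of it).
- cams.outline_of(camera, thing): "pixels" (384x512 bool, what is visible of it) and "point" ([row, column] in pixels, amid what is visible of it).
The state is a dict: "time_s": time; "q": joint angles; "joint_vel": joint speeds; "tau": joint torques, N m; "ee_pos": TCP position; "tool_rot": TCP orientation; "force": force on the tool from outside, world axes, zero at the start; "wrist_torque": the same for the moment, N m; "gripper_width": finger opening in m; "grasp_force": force on a finger pad.
Only numpy, scipy, OpenCV 4.12 (cv2) and the standard library are available. Lean on these libraries where they do the work, as an engineer would, in place of code of your own. Each camera call takes 0.05 s, during which the arm holds its last target. There are 200 camera calls.

## Working session

There is one attempt and no reset: what is moved stays moved. The work goes in short steps, each a Python script; the robot and the scene stay as the last script left them, time stands still between calls to the robot, and variables do not carry over. Pictures are saved under pics/ and viewed, at most 14 in all, crops included, and the job is handed in when it is done.

```bash
ls; mkdir -p pics; python3 - <<'E'
from cell import r,hand,planner,cams
import cv2,numpy as np
for c in ["scene","top"]:
    im=cams.grab_frame(c); cv2.imwrite(f"pics/{c}0.png",im[:,:,::-1])
    m=cams.camera_model(c); print(c,{k:(np.round(v,3).tolist()) for k,v in m.items()})
    for t in ["rail","rack","file","screwdriver","chisel","awl","rack_bar","oilcan","partsbin"]:
        try: print(t,[(np.round(d["point"]).tolist(),round(d["conf"],2)) for d in cams.boxes_of(c,t)])
        except Exception as e: print(t,e)
print(r.read_state())
E
```

```text
pics
scene {'fx': 458.589, 'fy': 458.589, 'cx': 255.186, 'cy': 194.913, 'k1': 0.02, 'T': [[0.766, -0.419, 0.488, 1.17], [0.643, 0.477, -0.6, -0.644], [0.019, 0.773, 0.634, 0.725], [0.0, 0.0, 0.0, 1.0]]}
rail [([158.0, 242.0], 0.82)]
rack [([226.0, 132.0], 0.86)]
file [([152.0, 229.0], 0.63), ([137.0, 245.0], 0.44)]
screwdriver [([136.0, 245.0], 0.65)]
chisel [([130.0, 270.0], 0.97)]
awl [([150.0, 356.0], 0.94), ([119.0, 282.0], 0.8)]
rack_bar [([231.0, 138.0], 0.87)]
oilcan [([188.0, 330.0], 0.57)]
partsbin [([251.0, 276.0], 0.84), ([150.0, 227.0], 0.19)]
top {'fx': 482.098, 'fy': 482.098, 'cx': 259.992, 'cy': 191.149, 'k1': -0.17, 'T': [[-0.094, 0.967, -0.236, 0.365], [-0.996, -0.093, 0.016, 0.011], [-0.006, 0.237, 0.972, 1.198], [0.0, 0.0, 0.0, 1.0]]}
rail [([270.0, 180.0], 0.76), ([137.0, 290.0], 0.44)]
rack [([252.0, 348.0], 0.8)]
file [([265.0, 225.0], 0.75)]
screwdriver [([276.0, 191.0], 0.73)]
chisel [([265.0, 160.0], 0.96)]
awl [([273.0, 127.0], 0.93), ([186.0, 108.0], 0.73), ([146.0, 206.0], 0.57)]
rack_bar [([255.0, 346.0], 0.76)]
oilcan [([146.0, 204.0], 0.56)]
partsbin [([138.0, 286.0], 0.73)]
{'time_s': 1.0, 'q': array([ 1.62908790e+00,  3.58582859e-01,  1.18637928e-02, -1.70623184e-05,
       -1.22410211e+00, -2.88105956e-01]), 'joint_vel': array([ 0.00071123,  0.00145009,  0.00260199, -0.00043175, -0.00067485,
       -0.002546  ]), 'tau': array([-1.41006705e-03, -5.82393479e+01,  2.93290401e+01,  7.00289503e+00,
        1.23205254e-02, -3.00101431e-05]), 'ee_pos': array([0.15376747, 0.65720695, 0.24535347]), 'tool_rot': array([ 3.12084709e+00, -3.60203629e-01, -1.81013641e-05]), 'force': array([ 0.575738  , -0.20229767, -0.12610961]), 'wrist_torque': array([ 0.00319154, -0.06690924,  0.01581287]), 'grasp_force': 0.0, 'gripper_width': 0.08768518262529344}
```

View pics/top0.png

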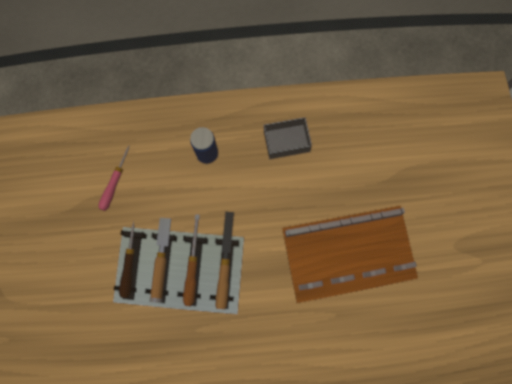

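View pics/scene0.png

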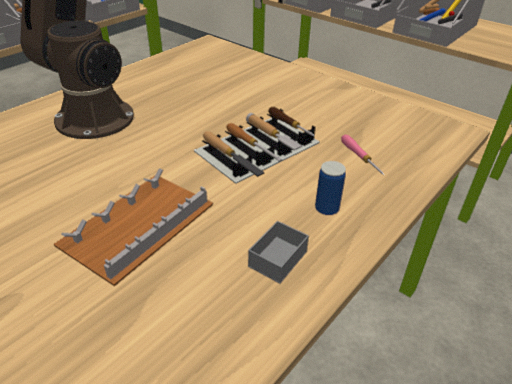

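The tools on the rail run, left to right: awl (130,260), chisel (160,260), screwdriver (193,260), file (226,260). The rack is at the right, around (350,255). The pink awl, can and bin are at the back. Next I'll get rough poses, then look from the wrist camera.

```bash
cat > h.py <<'E'
from cell import r,hand,planner,cams
import cv2,numpy as np
from scipy.spatial.transform import Rotation as R
def ground(m,rc,z):
    rc=np.atleast_2d(np.array(rc,float)); d=np.c_[(rc[:,1]-m["cx"])/m["fx"],(rc[:,0]-m["cy"])/m["fy"]]
    u=d.copy()
    for _ in range(20): u=d/(1+m["k1"]*(u**2).sum(1,keepdims=True))
    T=np.array(m["T"]); v=np.c_[u[:,0],-u[:,1],-np.ones(len(u))]@T[:3,:3].T; o=T[:3,3]
    return o+v*((z-o[2])/v[:,2])[:,None]
def project(m,P):
    T=np.array(m["T"]); c=(np.atleast_2d(P)-T[:3,3])@T[:3,:3]
    u=np.c_[c[:,0],-c[:,1]]/-c[:,2:]; u=u*(1+m["k1"]*(u**2).sum(1,keepdims=True))
    return np.c_[u[:,0]*m["fx"]+m["cx"],u[:,1]*m["fy"]+m["cy"]]  # col,row
def rot(yaw): # tool down, tool x along heading yaw
    return R.from_matrix(np.c_[[np.cos(yaw),np.sin(yaw),0],[np.sin(yaw),-np.cos(yaw),0],[0,0,-1]]).as_rotvec()
E
python3 - <<'E'
from h import *
m=cams.camera_model("top")
for n,c,z in [("rail",[(230,121),(238,243),(312,239),(303,114)],.006),("rack",[(228,283),(208,402),(277,417),(300,298)],.008)]:
    P=ground(m,c,z)[:,:2]; print(n,P.round(3).tolist(),P.mean(0).round(4),[np.linalg.norm(P[i]-P[i-1]).round(3) for i in range(4)])
    a=P[0]+P[1]-P[2]-P[3]; b=P[0]+P[3]-P[1]-P[2]; print(np.degrees([np.arctan2(a[1],a[0]),np.arctan2(b[1],b[0])-np.pi/2]))
s=r.read_state(); w=cams.camera_model("wrist"); T=w["T"]
Rt=R.from_rotvec(s["tool_rot"]).as_matrix()
print("cam in tool",(Rt.T@(T[:3,3]-s["ee_pos"])).round(3),(Rt.T@T[:3,:3]).round(2).tolist(),w["fx"])
for p in [(.5,.19,.3),(.5,-.2,.3),(.7,-.2,.3)]: 
    for y in (0,np.pi): print(p,y,planner.inverse_kinematics(p,rot(y)))
E
```

```text
rail [[0.588, 0.352], [0.54, 0.044], [0.36, 0.07], [0.406, 0.377]] [0.4735 0.2107] [np.float64(0.183), np.float64(0.311), np.float64(0.182), np.float64(0.311)]
[-8.04198265 -8.74434607]
rack [[0.555, -0.057], [0.576, -0.366], [0.398, -0.378], [0.375, -0.076]] [ 0.4761 -0.2191] [np.float64(0.181), np.float64(0.309), np.float64(0.178), np.float64(0.303)]
[4.71644042 4.17364862]
cam in tool [ 0.072 -0.001 -0.139] [[-0.0, 0.96, 0.26], [1.0, 0.0, -0.0], [-0.0, 0.26, -0.96]] 306.8570986197775
(0.5, 0.19, 0.3) 0 [ 7.29896493e-01  9.46776785e-02 -2.08623936e-01  4.44089210e-16
 -1.26749471e+00  8.40899833e-01]
(0.5, 0.19, 0.3) 3.141592653589793 [ 0.72989649  0.09467768 -0.20862394  0.         -1.26749471 -2.30069282]
(0.5, -0.2, 0.3) 0 [-1.63472825e-02  1.00981862e-01 -2.01482602e-01  4.44089210e-16
 -1.26833186e+00  1.58714361e+00]
(0.5, -0.2, 0.3) 3.141592653589793 [-0.01634728  0.10098186 -0.2014826   0.         -1.26833186 -1.55444904]
(0.7, -0.2, 0.3) 0 [-1.16950135e-02  4.23319115e-01  2.32218323e-01  4.44089210e-16
 -1.37969553e+00  1.58249134e+00]
(0.7, -0.2, 0.3) 3.141592653589793 [-0.01169501  0.42331912  0.23221832  0.         -1.37969553 -1.55910131]
```

```bash
python3 - <<'E'
from h import *
def see(n,c,yaw):
    y=np.radians(yaw); p=(c[0]+.035*np.cos(y),c[1]+.035*np.sin(y),.26)
    r.goto(p,rot(y)); r.dwell(.3); m=cams.camera_model("wrist"); im=cams.grab_frame("wrist")
    np.save(f"{n}_m.npy",m,allow_pickle=True); cv2.imwrite(f"pics/{n}1.png",im[:,:,::-1])
    if n=="rail":
        for t in ["file","screwdriver","chisel","awl"]:
            for d in cams.outline_of("wrist",t):
                if d["conf"]<.4: continue
                P=ground(m,np.argwhere(d["pixels"]),.045)[:,:2]
                l=cv2.fitLine(P.astype(np.float32),cv2.DIST_HUBER,0,1e-4,1e-4).ravel(); v=l[:2]*np.sign(l[0]); s=(P-l[2:])@v
                s0,s1=np.percentile(s,[.3,99.7]); print(t,round(d["conf"],2),"back",(l[2:]+v*s0).round(4),"tip",(l[2:]+v*s1).round(4),"len",(s1-s0).round(4),"yaw",np.degrees(np.arctan2(v[1],v[0])).round(2),"grip by back",(l[2:]+v*(s0+.085)).round(4))
see("rail",(.4735,.2107),-8.4); see("rack",(.476,-.219),4.4)
print(r.read_state()["time_s"])
E
```

```text
file 0.9 back [0.427  0.1022] tip [0.6041 0.0713] len 0.1798 yaw -9.9 grip by back [0.5108 0.0876]
screwdriver 0.58 back [0.4037 0.1852] tip [0.6025 0.1503] len 0.2019 yaw -9.94 grip by back [0.4874 0.1705]
screwdriver 0.43 back [ 0.4081 -0.0739] tip [ 0.564  -0.0597] len 0.1565 yaw 5.2 grip by back [ 0.4928 -0.0662]
chisel 0.65 back [0.4154 0.2625] tip [0.6028 0.2296] len 0.1903 yaw -9.94 grip by back [0.4991 0.2478]
awl 0.98 back [0.6421 0.3837] tip [0.7118 0.349 ] len 0.0778 yaw -26.5 grip by back [0.7182 0.3458]
awl 0.75 back [0.4609 0.3346] tip [0.5964 0.31  ] len 0.1378 yaw -10.29 grip by back [0.5445 0.3194]
5.525
```

View pics/rail1.png

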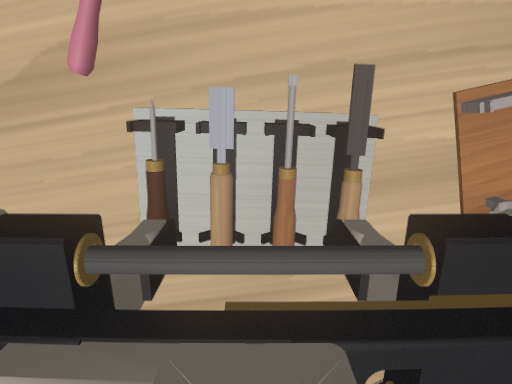

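View pics/rack1.png

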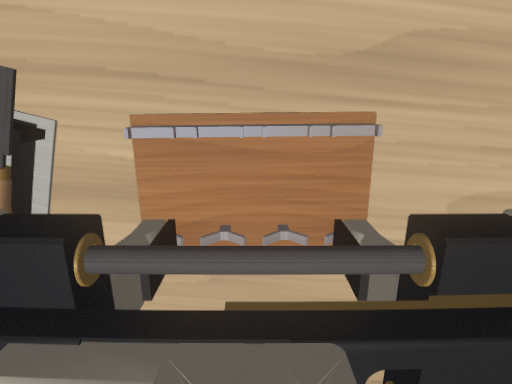

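The wrist images show the tool tips and blades clearly: awl (153,100), chisel (222,90), screwdriver (293,78), file (362,67). The gripper hides the front saddles. Rack back corners are (131,114) and (376,113). I'll step back for a full view of the rack and fit it.

```bash
python3 - <<'E'
from h import *
y=np.radians(4.4)
r.goto((.476-.045,-.222,.26),rot(y)); r.dwell(.3); m=cams.camera_model("wrist"); im=cams.grab_frame("wrist")
np.save("rack2_m.npy",m,allow_pickle=True)
cv2.imwrite("pics/rack2_raw.png",im[:,:,::-1])
m1=np.load("rack_m.npy",allow_pickle=True).item()
P=ground(m1,[(114,131),(113,376)],.008)[:,:2]; d=P[0]-P[1]; print(P.round(4),np.linalg.norm(d)); yaw=np.arctan2(-d[0],d[1]); c=P.mean(0)-.095*np.array([np.cos(yaw),np.sin(yaw)]); print("rack",c,np.degrees(yaw))
mr=np.load("rail_m.npy",allow_pickle=True).item()
P=ground(mr,[(108,137),(116,376)],.006)[:,:2]; d=P[0]-P[1]; print(np.linalg.norm(d)); yr=np.arctan2(-d[0],d[1]); print("rail",P.mean(0)-.095*np.array([np.cos(yr),np.sin(yr)]),np.degrees(yr))
im=cv2.resize(im,(768,576))
def W(p): p=np.array(p); return np.c_[c[0]+p[:,0]*np.cos(yaw)-p[:,1]*np.sin(yaw),c[1]+p[:,0]*np.sin(yaw)+p[:,1]*np.cos(yaw),p[:,2]]
S=[(a,b,.008) for a in(-.095,.095) for b in (-.155,.155)]
for yy in (-.117,-.039,.039,.117): S+=[(-.060,yy,.027),(-.066,yy-.026,.049),(-.066,yy+.026,.049),(.075,yy,.042)]
for u in project(m,W(S)): cv2.circle(im,tuple(int(v*1.5) for v in u),3,(0,255,0),1)
cv2.imwrite("pics/rack2.png",im[:,:,::-1])
E
```

```text
[[ 0.5595 -0.0571]
 [ 0.5845 -0.3623]] 0.30619471107243834
rack [ 0.47731092 -0.21741987] 4.666857068252779
0.29989055768233286
rail [0.47621978 0.21101482] -10.23961032837861
```

View pics/rack2.png

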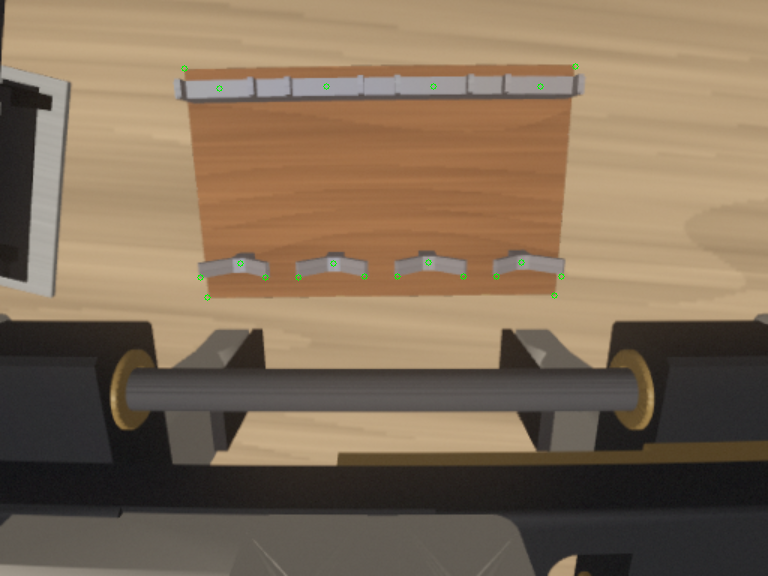

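The overlay lands on the rack's corners, V saddles and bar rests, so the rack pose is good. Next, the same view of the rail.

```bash
python3 - <<'E'
from h import *
y=np.radians(-9.8); c=np.array([.477,.2118])
r.goto((c[0]-.045*np.cos(y),c[1]-.045*np.sin(y),.26),rot(y)); r.dwell(.3); m=cams.camera_model("wrist"); im=cams.grab_frame("wrist")
for t in ["awl","chisel","screwdriver","file"]:
    for d in cams.outline_of("wrist",t):
        if d["conf"]<.4: continue
        P=ground(m,np.argwhere(d["pixels"]),.045)[:,:2]
        l=cv2.fitLine(P.astype(np.float32),cv2.DIST_HUBER,0,1e-4,1e-4).ravel(); v=l[:2]*np.sign(l[0]); s=(P-l[2:])@v
        s0,s1=np.percentile(s,[.3,99.7]); L=dict(file=.15,screwdriver=.136,chisel=.118,awl=.102)[t]
        print(t,round(d["conf"],2),"len",(s1-s0).round(4),L+.085,"yaw",np.degrees(np.arctan2(v[1],v[0])).round(2),"O back",(l[2:]+v*(s0+.085)).round(4),"O tip",(l[2:]+v*(s1-L)).round(4))
im=cv2.resize(im,(768,576))
def W(p): p=np.array(p); return np.c_[c[0]+p[:,0]*np.cos(y)-p[:,1]*np.sin(y),c[1]+p[:,0]*np.sin(y)+p[:,1]*np.cos(y),p[:,2]]
S=[(a,b,.006) for a in(-.095,.095) for b in (-.155,.155)]
for yy,L in zip((-.117,-.039,.039,.117),(.15,.136,.118,.102)): S+=[(-.066,yy-.026,.049),(-.066,yy+.026,.049),(-.085,yy,.045),(0,yy,.045),(.033,yy,.045),(L,yy,.045)]
for u in project(m,W(S)): cv2.circle(im,tuple(int(v*1.5) for v in u),3,(0,255,0),1)
cv2.imwrite("pics/rail2.png",im[:,:,::-1])
E
```

```text
awl 0.87 len 0.1781 0.187 yaw -10.23 O back [0.5008 0.3272] O tip [0.492  0.3288]
awl 0.55 len 0.0282 0.187 yaw 78.53 O back [0.6534 0.4493] O tip [0.6219 0.2936]
chisel 0.78 len 0.2074 0.203 yaw -9.83 O back [0.4824 0.2506] O tip [0.4867 0.2499]
screwdriver 0.96 len 0.2199 0.22100000000000003 yaw -9.95 O back [0.4681 0.1741] O tip [0.467  0.1743]
file 0.6 len 0.2212 0.235 yaw -9.74 O back [0.4543 0.0974] O tip [0.4407 0.0997]
```

View pics/rail2.png

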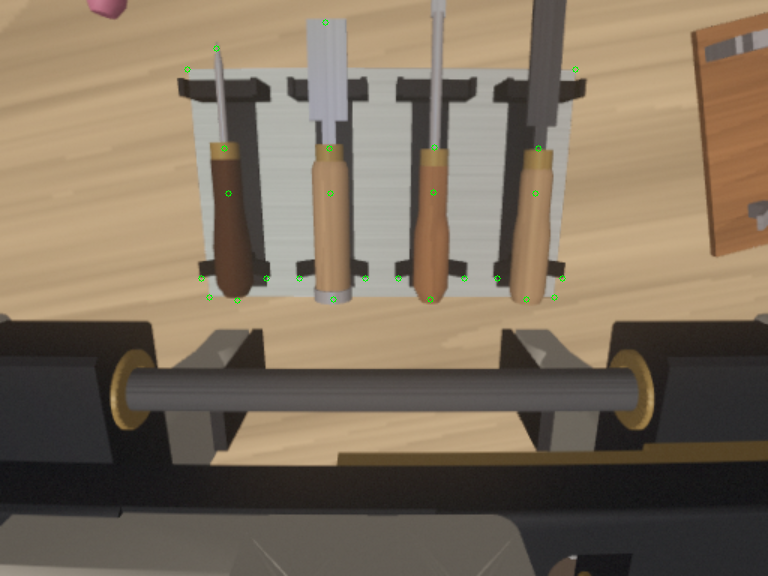

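Overlay agrees with the rail: the tool origins lie within about 3 mm of the nominal places. I'll move the awl first.

```bash
cat >> h.py <<'E'
RAIL=(.4770,.2118,np.radians(-9.85)); RACK=(.4773,-.2174,np.radians(4.67))
def at(f,y,z,x=0): c,s=np.cos(f[2]),np.sin(f[2]); return np.array([f[0]+x*c-y*s,f[1]+x*s+y*c,z])
def transfer(yr,yk):
    hand.grip(.05,40); r.goto(at(RAIL,yr,.17),rot(RAIL[2]))
    print("down",r.move_straight(at(RAIL,yr,.10),velocity=.2), r.move_straight(at(RAIL,yr,.045),velocity=.1,contact_N=10))
    hand.grip(0.0,40); s=r.read_state(); print("grip",s["gripper_width"],s["grasp_force"],s["ee_pos"].round(4))
    r.move_straight(at(RAIL,yr,.075),velocity=.08); r.move_straight(at(RAIL,yr,.19),velocity=.2)
    r.goto(at(RACK,yk,.19),rot(RACK[2])); r.dwell(.2)
    s=r.read_state(); print("carry",s["gripper_width"],s["ee_pos"].round(4),s["force"].round(2),s["wrist_torque"].round(3))
    m=cams.camera_model("wrist"); cv2.imwrite(f"pics/carry{yr}.png",cams.grab_frame("wrist")[:,:,::-1])
    r.move_straight(at(RACK,yk,.08),velocity=.2); print("contact",r.move_straight(at(RACK,yk,.0452),velocity=.03,contact_N=6))
    print("low",r.read_state()["ee_pos"].round(4)); hand.grip(.05); r.dwell(.2)
    r.move_straight(at(RACK,yk,.17),velocity=.2); print("t",r.read_state()["time_s"])
E
python3 - <<'E'
from h import *
print(r.read_state()["time_s"]); transfer(.117,-.117)
r.goto(at(RACK,0,.26,-.045),rot(RACK[2])); cv2.imwrite("pics/awl.png",cams.grab_frame("wrist")[:,:,::-1])
a=cv2.imread("pics/carry0.117.png"); b=cv2.imread("pics/awl.png"); cv2.imwrite("pics/p1.png",cv2.resize(np.vstack([a[:288],b[:256]]),None,fx=1.05,fy=1.05))
E
```

```text
8.4667
down False False
grip 0.020848073762605456 40.003514885902405 [0.4971 0.3271 0.0452]
carry 0.021298847903081543 [ 0.4872 -0.3335  0.19  ] [ 0.16 -0.19 -0.63] [-0.026 -0.033  0.031]
contact False
low [ 0.487  -0.3341  0.0453]
t 19.3
```

View pics/p1.png

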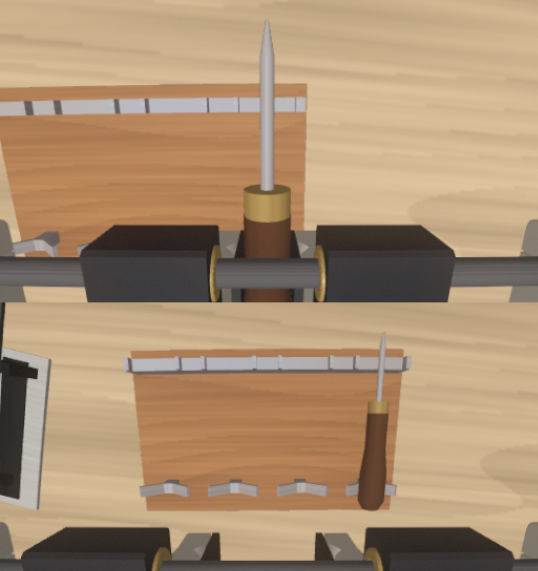

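The awl lies in the rightmost place, in the V and across the bar (tip at 384,335, back at 372,500). The other three follow.

```bash
python3 - <<'E'
from h import *
for y in (.039,-.039,-.117): transfer(y,-y)
r.goto(at(RACK,0,.26,-.045),rot(RACK[2])); r.dwell(.3)
m=cams.camera_model("wrist"); im=cams.grab_frame("wrist"); im=cv2.resize(im,(768,576))
S=[]
for yy,L in zip((-.117,-.039,.039,.117),(.102,.118,.136,.15)): S+=[at(RACK,yy,.045,x) for x in (-.085,0,.033,L)]
for u in project(m,S): cv2.circle(im,tuple(int(v*1.5) for v in u),3,(0,255,0),1)
cv2.imwrite("pics/end.png",im[:,:,::-1])
for t in ["awl","chisel","screwdriver","file"]:
    for d in cams.outline_of("wrist",t)[:2]:
        P=ground(m,np.argwhere(d["pixels"]),.045)[:,:2]
        l=cv2.fitLine(P.astype(np.float32),cv2.DIST_HUBER,0,1e-4,1e-4).ravel(); print(t,d["conf"],np.degrees(np.arctan(l[1]/l[0])).round(2))
cv2.imwrite("pics/end_scene.png",cams.grab_frame("scene")[:,:,::-1])
E
```

```text
down False False
grip 0.026896257684023882 40.00645101070404 [0.4838 0.2503 0.0454]
carry 0.026921199468274037 [ 0.4808 -0.2556  0.19  ] [-0.21  0.23 -1.53] [-0.067 -0.024 -0.018]
contact True
low [ 0.4802 -0.2563  0.0453]
t 30.4833
down False False
grip 0.02102933568479789 40.00637948513031 [0.4704 0.1734 0.0452]
carry 0.021132420735583173 [ 0.4744 -0.1777  0.1899] [ 0.09  0.36 -0.88] [-0.033 -0.052  0.032]
contact True
low [ 0.4739 -0.1785  0.0451]
t 40.45
down False False
grip 0.022635675309770616 40.00132977962494 [0.4571 0.0965 0.0452]
carry 0.023064309776660876 [ 0.4679 -0.1     0.1897] [ 1.17  1.   -1.84] [-0.011  0.029  0.032]
contact True
low [ 0.4675 -0.1009  0.0452]
t 49.3167
awl 0.86 4.98
chisel 0.68 4.77
chisel 0.6 4.88
file 0.92 4.41
file 0.47 -80.79
```

View pics/end.png

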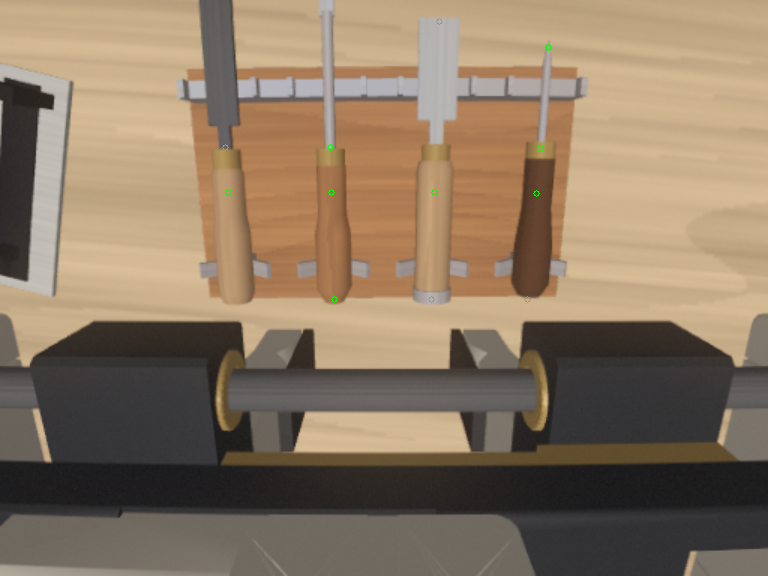

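View pics/end_scene.png

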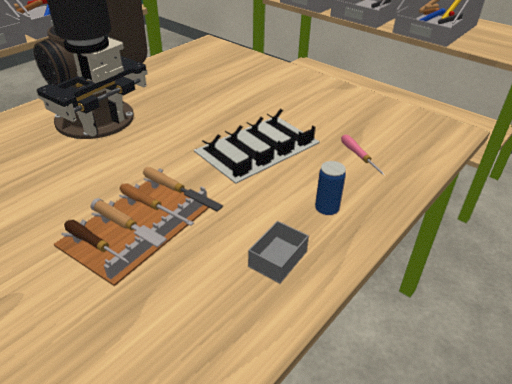

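All four tools lie straight in the rack in reverse order: file, screwdriver, chisel, awl from left to right (wrist view columns 225, 330, 437, 540). Each sits about as far along as it did in its old holder. The can, the bin and the pink awl have not moved.

```bash
python3 -c "
from cell import r
print(r.finish_job())"
```

```text
the job is handed in; nothing more can be done
None
```

The job is handed in: the four tools lie straight in the new rack in mirrored order (file, screwdriver, chisel, awl from left to right), placed by about 50 s of the 122 s allowed, with the oil can, bin and pink awl untouched.

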